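Find the rocking pipe cap and press it home

ROBOT

A 6-joint arm with a two-finger parallel gripper is mounted at the origin on the work surface. World frame = base frame: x ahead of the robot, y to its left, z up, the work surface at z = 0. Lengths are in m, angles in rad, forces in N, time in s.
With the tool pointing down it reaches from about 0.35 to 0.975 m from the base axis. Payload 4.9 kg.
Tool frame: the origin (TCP) lies on the front face of the gripper's body, between the roots of the fingers; the fingertips stand ctrl.finger_overhang ahead of it and the grasp point (between the pads) lies 54 mm ahead of it (ctrl.finger_overhang is the distance from the TCP to the fingertips, in m); z points along the fingers, y is the line along which they close (so a half turn about z gives the same grasp; the last joint's range is limited). The gripper opens to 85 mm and grips with 20 to 120 N. Pads are 22 mm wide; open, the fingers measure 114 mm over their backs; the gripper's body (76 mm by 85 mm) begins 54 mm behind the grasp point. The pads swing forward as they close: fully open they stand 13 mm farther back than shut.
Start: joints at [-1.314, 0.053, 1.613, -0, 1.476, -0.119], TCP at [0.229, -0.581, 0.304] pointing down, gripper open.
Joint ranges: [-3.01, 3.01], [-1.01, 2.22], [0.06, 2.58], [-1.02, 4.17], [0.09, 2.62], [-3.14, 3.14]. Speed limits (rad/s): [2.57, 2.57, 3.14, 3.14, 3.14, 3.14].

INTERFACE

Orientations are given as a rotation vector (axis times angle).
In Python, from station import ctrl, vision gives the robot as it stands. The module is installed in compiled form; this text tells all that it offers.
- The arm moves only by the tool drive_tool, never from a script. Its argument "rows" is a list of rows, each a list of 2 entries, a list of its own where there are three numbers: the shift along the tool's x, y, z in m, then the turn about the tool's z in rad. A call has 1 to 10 rows; each row shifts and turns the commanded pose from where the row before left it, along the tool's axes as they then stand; what a row does not reach is not made up. A row lasts 1/10 s, in which the tool goes at most 50 mm and 8.59 degrees, less where a joint would pass 70% of its speed; a pose out of reach is approached as far as the arm can. A call with a gripper value outside its range is refused whole. "jaw" is the closure, from 0 (fully open) to 1 (shut), set as the call begins (left out, the last holds). The fingers move at their own pace and stop on an object; "grip_force" is the grip in N (left out, the last holds). Time passes only in rows, so rows that do not move let the fingers close. It gives the time, the measured TCP pose, the force, the opening and the grip force at its end, in the units of the state.
- ctrl.get_obs(): the state, without advancing time (a new reading comes with each control period).
- vision.get_image(name): name is "scene" or "side" or "wrist"; returns a dict with "image" (480x640x3 uint8, blue, green, red), "vertical_fov" (degrees; the focal length in pixels is half the picture's height over the tangent of half this angle, whatever the lens; pixels are square), "cx", "cy" (the principal point, pixels), "R" (3x3) and "t" (3): a world point X has camera coordinates R X + t. Camera axes: x right, y down, z forward; pixel columns grow to the right and rows downward; lengths in m; the calibration is good to about 2 mm. A picture is of the moment at which its call begins. There is no depth.
- ctrl.finish_job(): hands the job in; it is judged then, once.
The state is a dict: "t": time; "q": joint angles; "dq": joint speeds; "effort": joint torques, N m; "tool_pos": TCP position; "tool_rot": TCP orientation; "contact_force": force on the tool from outside, world axes, zero at the start; "wrist_torque": the same for the moment, N m; "opening": finger opening in m; "grip_force": force on a finger pad.
Only numpy, scipy, OpenCV 4.12 (cv2) and the standard library are available. Lean on these libraries where they do the work, as an engineer would, in place of code of your own. Each camera call takes 0.05 s, during which the arm holds its last target. There are 200 camera calls.

TASK

Four capped pipe stubs stand on the shop counter and one of the red caps is not home: press with a fingertip on the rim of the caps, one after another, until you find the one that rocks, then press that cap in the middle until it is fully down. Finish while still pressing down on that cap with the fingertips, so that the sealant inside can grip. Do not lift or pull up any cap, and leave the bolt, the tin and the spare cap where they stand.

Things in the scene. Friction and masses are not known exactly. Their poses are not given: they have to be found in the camera images.
- cap_a: One of four identical round red plastic caps, 48 mm in diameter (53 mm lip at its foot), 30 mm tall, with a flat top, each closing an upright pipe stub. Origin: centre of the flat top; z up. As found all four are level and look alike, each top 85 mm above its fitting's origin; three are home and do not give, one (any of the four) is not.
- fit_a: The fixed steel fitting under cap_a: round 66 mm flange with a pipe stub. It is let into the counter by a varying 0 to 8 mm, so cap tops stand 77 to 85 mm above the counter as found. Origin: centre of its underside, at or up to 8 mm below the counter top; z up. It does not move.
- cap_b: Second of the four caps, same size, origin and possible behaviour as cap_a. Whichever cap is not home rocks: pressed near its rim (18 to 22 mm from its centre) with 1 to 4 N it tilts down on that side by up to 0.5 rad, the fingertip dropping 4 to 9 mm, and springs back level when let go; pressed harder at the rim it also creeps down askew.
- fit_b: The fixed steel fitting under cap_b: round 66 mm flange with a pipe stub. It is let into the counter by a varying 0 to 8 mm, so cap tops stand 77 to 85 mm above the counter as found. Origin: centre of its underside, at or up to 8 mm below the counter top; z up. It does not move.
- cap_c: Third of the four caps, same size, origin and possible behaviour as cap_a. Whichever cap is not home, when pressed at the middle (within about 6 mm of it) with some 6 to 10 N (15 N is plenty), slides straight down 8 mm against friction to a hard stop, rocks no more, and stays down when let go.
- fit_c: The fixed steel fitting under cap_c: round 66 mm flange with a pipe stub. It is let into the counter by a varying 0 to 8 mm, so cap tops stand 77 to 85 mm above the counter as found. Origin: centre of its underside, at or up to 8 mm below the counter top; z up. It does not move.
- cap_d: Fourth of the four caps, same size, origin and possible behaviour as cap_a.
- fit_d: The fixed steel fitting under cap_d: round 66 mm flange with a pipe stub. It is let into the counter by a varying 0 to 8 mm, so cap tops stand 77 to 85 mm above the counter as found. Origin: centre of its underside, at or up to 8 mm below the counter top; z up. It does not move.
- bolt: Bystander, loose: brass hex bolt standing on its 30 mm wide head, 64 mm tall. Origin: centre of its underside.
- tin: Bystander, loose: small yellow-banded can, 32 mm in diameter, 50 mm tall. Origin: centre of its underside.
- spare: Bystander, loose: small spare red cap lying mouth up on the counter like a little cup, 34 mm across, 24 mm tall; not one of the four. Origin: centre of its underside.
Things that resemble listed ones, but are neither listed nor needed, are in the scene too. Leave any green look-alike of the fit_c alone.

How it is judged:
By the outcome, as a careful person would: the job done as asked, in the order asked, and still so for the second after the job is handed in, while the arm keeps its last pose, push and grip.
It also fails if it takes over 48 s, if anything falls off the work surface, if the arm or the gripper's body presses on something with over 40 N, if the wrist force passes 120 N, or if a joint passes its speed limit or range.

## Working session

There is one attempt and no reset: what is moved stays moved. The work goes in short steps, Python scripts to look and compute and a tool call to move; the robot and the scene stay as the last step left them, time stands still between calls to the robot, and variables do not carry over. Pictures are saved under pics/ and viewed, at most 10 in all, crops included, and the job is handed in when it is done.

Besides the shell and the picture viewer there is one more tool, called after "Emit:" as name([rows], argument=value, ...), one row to a line, values as JSON. drive_tool: Moves the arm, as the interface text tells. Its arguments: {"type":"object","properties":{"rows":{"type":"array","items":{"type":"array"}},"jaw":{"type":"number"},"grip_force":{"type":"number"}},"required":["rows"]}

```bash
mkdir -p pics
python3 - <<'E'
from station import ctrl, vision
import cv2, numpy as np, json
o=ctrl.get_obs(); print({k:np.round(v,4).tolist() for k,v in o.items()}, ctrl.finger_overhang)
for n in ("scene","side"):
    d=vision.get_image(n); cv2.imwrite(f"pics/{n}0.png",d["image"])
    np.savez(f"{n}.npz",**{k:d[k] for k in ("vertical_fov","cx","cy","R","t")})
    R=np.array(d["R"]); print(n,d["vertical_fov"],d["cx"],d["cy"],np.round(-R.T@np.array(d["t"]),3),np.round(R,2).tolist())
E
```

```text
{'t': 0.0, 'q': [-1.314, 0.0534, 1.6143, 0.0, 1.476, -0.119], 'dq': [-0.0002, 0.0005, -0.0, 0.0009, -0.0003, 0.0022], 'effort': [-0.0012, -39.3694, -37.0175, -0.0001, 0.0072, -0.0], 'tool_pos': [0.2293, -0.5809, 0.3026], 'tool_rot': [-3.0842, -0.5865, 0.0002], 'contact_force': [0.6345, 0.353, 0.0591], 'wrist_torque': [0.079, 0.0436, 0.0171], 'grip_force': 0.0, 'opening': 0.0851} 0.0726
scene 57.12312944114996 314.0296381196731 236.2701922663178 [1.187 0.155 0.56 ] [[-0.22, 0.98, -0.01], [0.61, 0.13, -0.78], [-0.76, -0.17, -0.63]]
side 46.767866799500844 320.5700578763674 239.00119137111525 [0.46  0.592 0.649] [[-0.98, -0.2, -0.01], [-0.13, 0.68, -0.72], [0.15, -0.71, -0.69]]
```

View pics/scene0.png

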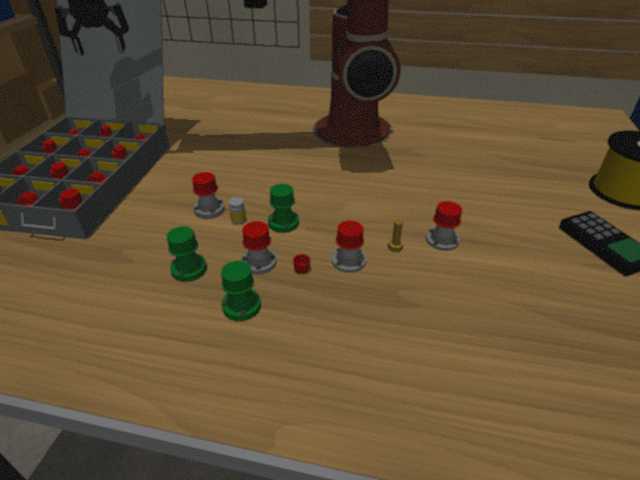

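View pics/side0.png

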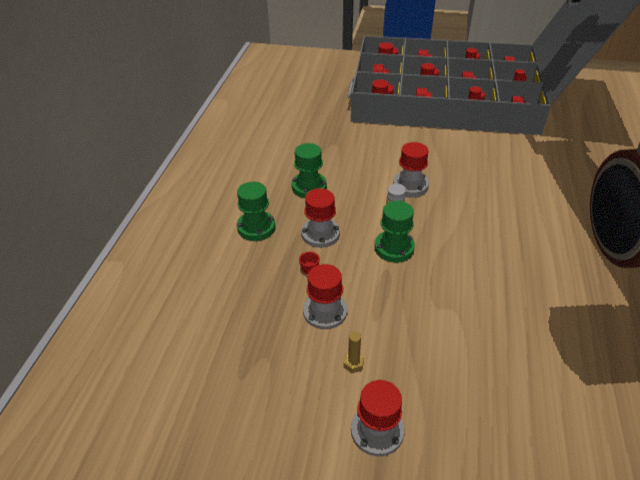

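The scene and side views match. The four red caps on grey fittings are at scene (204,177), (256,229), (350,228), (448,209), which is side (414,150), (320,198), (325,276), (381,392). Things that could be mistaken for them:
- **Green stubs:** scene (183,240), (238,277), (282,195)
- **Spare cap:** scene (302,264)
- **Red bits in the bin:** around scene (70,198)

Next I fit the cap positions using both cameras.

```bash
cat > h.py <<'E'
import numpy as np, cv2
from scipy.optimize import least_squares
def cam(n): return dict(np.load(f"{n}.npz"))
def proj(c,X):
    f=240/np.tan(np.radians(float(c["vertical_fov"]))/2)
    p=np.atleast_2d(X)@c["R"].T+c["t"]; return p[:,:2]/p[:,2:]*f+[float(c["cx"]),float(c["cy"])]
th=np.linspace(0,2*np.pi,73); ring=lambda r,z:np.c_[r*np.cos(th),r*np.sin(th),0*th+z]
CAP=np.r_[ring(.024,0),ring(.0265,-.026),ring(.0265,-.03)]
def bb(p): return np.r_[p.min(0),p.max(0)]
def redbox(img,uv):
    h=cv2.cvtColor(img,cv2.COLOR_BGR2HSV)
    m=(((h[...,0]<8)|(h[...,0]>172))&(h[...,1]>150)&(h[...,2]>50)).astype(np.uint8)
    n,l,s,_=cv2.connectedComponentsWithStats(m); k=l[uv[1],uv[0]]; x,y,w,hh=s[k,:4]
    return np.r_[x,y,x+w,y+hh]-.5
E
python3 - <<'E'
from h import *
C={n:cam(n) for n in("scene","side")}; I={n:cv2.imread(f"pics/{n}0.png") for n in C}
P=[((204,180),(414,152)),((256,232),(320,200)),((350,231),(325,280)),((448,212),(381,395))]
for s,d in P:
    B={"scene":redbox(I["scene"],s),"side":redbox(I["side"],d)}
    r=least_squares(lambda x:np.concatenate([bb(proj(C[n],CAP+x))-B[n] for n in C]),[.55,0,.08])
    print(np.round(r.x,4),np.round(np.hypot(*r.x[:2]),3),np.round(r.fun,1))
# others (base, 2-view triangulation by pixels)
for nm,s,d in [("bolt base",(396,247),(354,365)),("bolt top",(398,222),(355,335)),("tin top",(237,202),(397,190)),("spare",(302,258),(309,258)),("g1",(182,232),(253,189)),("g2",(238,268),(308,152)),("g3",(282,188),(397,210))]:
    r=least_squares(lambda x:np.r_[proj(C["scene"],x)[0]-s,proj(C["side"],x)[0]-d],[.55,0,.05]);print(nm,np.round(r.x,3),np.round(r.fun,1))
a=cv2.resize(I["scene"][160:330,160:480],None,fx=2.4,fy=2.4,interpolation=2);cv2.imwrite("pics/crop.png",a)
E
```

```text
[ 0.4672 -0.2467  0.0835] 0.528 [-1.4 -1.2  0.5 -0.  -0.7  0.   0.4  1.3]
[ 0.6071 -0.0862  0.0809] 0.613 [-0.9 -1.1 -0.2 -0.4 -0.4  0.7 -0.2  0.8]
[0.5732 0.0777 0.0863] 0.578 [-2.2 -3.2 -0.6 -1.3  2.2  7.2 -4.4 -3.6]
[0.4664 0.251  0.0785] 0.53 [-1.  -1.   0.   0.3 -0.3 -0.5 -0.   1.2]
bolt base [0.509 0.163 0.   ] [-0.7 -0.8 -0.4  0.6]
bolt top [0.51  0.16  0.063] [-1.  -1.1 -0.6  0.9]
tin top [ 0.488 -0.169  0.047] [-0.8 -1.2 -0.5  1.1]
spare [ 0.607 -0.001  0.026] [-0.5 -0.6 -0.3  0.6]
g1 [ 0.712 -0.144  0.096] [ 15.7  22.9  12.1 -27. ]
g2 [ 0.656 -0.13   0.078] [-17.3 -25.  -12.4  27.3]
g3 [ 0.48  -0.071  0.087] [-0.2 -0.3 -0.1  0.2]
```

View pics/crop.png

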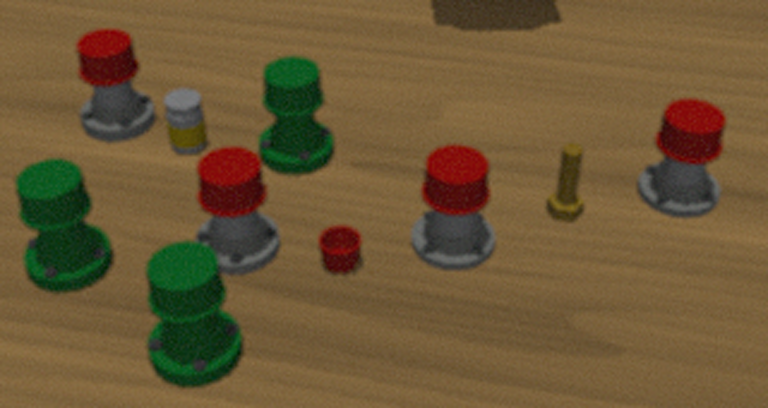

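The crop shows four red caps on grey flanged fittings, at crop (106,58), (231,180), (456,178), (690,130). The green stubs and the mouth-up spare cap at (340,250) are clearly different. In the side view the third cap merged with the spare, so I refit that one and compute the first move.

```bash
cat >> h.py <<'E'
from scipy.spatial.transform import Rotation as Ro
def plan(cap,rim,up):
    from station import ctrl
    o=ctrl.get_obs(); R=Ro.from_rotvec(o["tool_rot"]).as_matrix()
    tip=np.array(o["tool_pos"])+R[:,2]*ctrl.finger_overhang
    # rim: offset from the cap centre along tool x, m
    tgt=np.array(cap)+R@[rim,0,0]; tgt[2]=cap[2]+up
    print("t",round(o["t"],2),"tip",np.round(tip,4),"F",np.round(o["contact_force"],2),"open",round(o["opening"],4),"toolshift mm",np.round(R.T@(tgt-tip)*1000,1)); return R
E
python3 - <<'E'
from h import *
C={n:cam(n) for n in("scene","side")}; I={n:cv2.imread(f"pics/{n}0.png") for n in C}
B={"scene":redbox(I["scene"],(350,231)),"side":redbox(I["side"],(325,280))}
r=least_squares(lambda x:np.concatenate([bb(proj(C["scene"],CAP+x))-B["scene"],(bb(proj(C["side"],CAP+x))-B["side"])[2:]]),[.55,0,.08]);print(np.round(r.x,4),np.round(r.fun,1))
R=plan([.4672,-.2467,.0835],.02,.05);print(np.round(R,3))
E
```

```text
[0.5674 0.0785 0.0782] [-1.2 -1.4  0.   0.1 -0.6  1.2]
t 0.1 tip [ 0.2292 -0.5808  0.2302] F [0.05 0.36 0.56] open 0.0854 toolshift mm [ 363.9 -223.3   97.2]
[[ 0.93   0.367 -0.   ]
 [ 0.367 -0.93   0.002]
 [ 0.    -0.002 -1.   ]]
```

Emit:
drive_tool([
  [[0.036,-0.022,0],0],
  [[0.036,-0.022,0],0],
  [[0.036,-0.022,0],0],
  [[0.036,-0.022,0],0],
  [[0.036,-0.022,0],0],
  [[0.036,-0.022,0],0],
  [[0.036,-0.022,0],0],
  [[0.036,-0.022,0],0],
  [[0.036,-0.022,0.02],0],
  [[0.036,-0.022,0.02],0],
], jaw=1)

```text
t: 1.1
tool_pos: [0.4845, -0.2432, 0.264]
tool_rot: [3.085, 0.587, 0.002]
contact_force: [1.3, -1.4, -0.7]
opening: 0.0003
grip_force: 0.0
```

Emit:
drive_tool([
  [[0,0,0],0],
  [[0,0,0],0],
])

```text
t: 1.3
tool_pos: [0.4835, -0.2436, 0.2628]
tool_rot: [-3.085, -0.59, 0.003]
contact_force: [0.9, -0.6, -1.2]
opening: -0.0001
grip_force: 0.0
```

Run:
```python
from h import *
from station import ctrl,vision
print(ctrl.finger_overhang); plan([.4672,-.2467,.0835],.02,.01)
d=vision.get_image("wrist"); cv2.imwrite("pics/w1.png",d["image"])
np.savez("wrist.npz",**{k:d[k] for k in ("vertical_fov","cx","cy","R","t")})
C=cam("wrist")
print(proj(C,[.4672,-.2467,.0835]))
o=ctrl.get_obs();R=Ro.from_rotvec(o["tool_rot"]).as_matrix();print("tip px",proj(C,np.array(o["tool_pos"])+R[:,2]*ctrl.finger_overhang))
```

```text
0.0726
t 1.3 tip [ 0.4833 -0.2436  0.1902] F [ 0.94 -0.55 -1.2 ] open -0.0001 toolshift mm [ 4.  -2.9 96.7]
[[318.4740151 262.2122056]]
tip px [[325.75727707 310.11982105]]
```

View pics/w1.png

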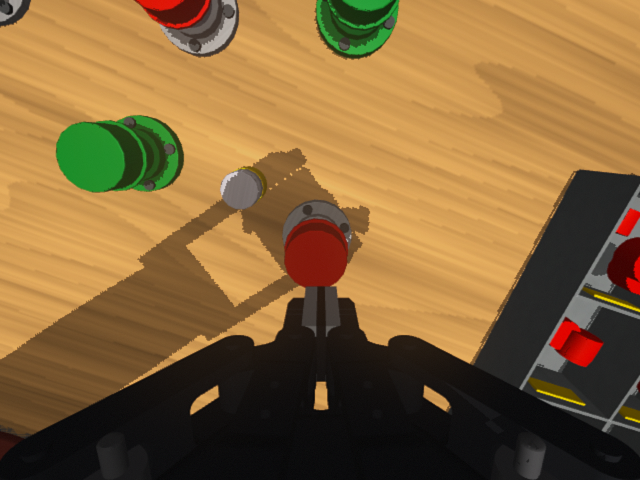

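The wrist view shows cap 1's top centred at about (315,262), against a prediction of (318,262), so the fit is good to about 2 mm. The pads are 22 mm wide along tool x. I'll offset the tip by 28 mm so its inner edge loads the rim at about 17–24 mm.

Emit:
drive_tool([
  [[0.012,-0.003,0.02],0],
  [[0,0,0.03],0],
  [[0,0,0.03],0],
  [[0,0,0.012],0],
  [[0,0,0],0],
  [[0,0,0],0],
])

```text
t: 1.95
tool_pos: [0.494, -0.2385, 0.1734]
tool_rot: [3.085, 0.585, 0.002]
contact_force: [0.1, 0.1, 0.5]
opening: -0.0001
grip_force: 0.0
```

Run:
```python
from h import *
plan([.4672,-.2467,.0835],.028,0)
```

```text
t 1.95 tip [ 0.4941 -0.2386  0.1008] F [0.06 0.08 0.49] open -0.0001 toolshift mm [-0.  -2.3 17.3]
```

Emit:
drive_tool([
  [[0,-0.002,0.007],0],
  [[0,0,0.006],0],
  [[0,0,0.0015],0],
  [[0,0,0],0],
  [[0,0,0],0],
])

```text
t: 2.45
tool_pos: [0.4929, -0.2355, 0.1575]
tool_rot: [3.086, 0.587, 0.0]
contact_force: [0.7, -0.2, -0.6]
opening: 0.0003
grip_force: 0.0
```

Emit:
drive_tool([
  [[0,0,0.001],0],
  [[0,0,0],0],
])

```text
t: 2.65
tool_pos: [0.493, -0.2356, 0.1567]
tool_rot: [3.086, 0.587, 0.001]
contact_force: [0.5, 0.6, 0.6]
opening: 0.0002
grip_force: 0.4
```

Emit:
drive_tool([
  [[0,0,0.001],0],
  [[0,0,0],0],
])

```text
t: 2.85
tool_pos: [0.4931, -0.2357, 0.1566]
tool_rot: [3.086, 0.587, 0.0]
contact_force: [-2.1, 1.9, 6.3]
opening: 0.0001
grip_force: 2.9
```

Contact came at tip z = 0.084, the expected top. Force rose to about 6 N with no give, so cap 1 is home. On to cap 2.

Emit:
drive_tool([
  [[0,0,-0.01],0],
  [[0,0,-0.02],0],
  [[0,0,0],0],
])

```text
t: 3.15
tool_pos: [0.4943, -0.2365, 0.1887]
tool_rot: [3.082, 0.586, 0.007]
contact_force: [0.9, 0.1, 0.8]
opening: 0.0002
grip_force: 0.0
```

Run:
```python
from h import *
plan([.6071,-.0862,.0809],.028,0)
```

```text
t 3.15 tip [ 0.4947 -0.2367  0.1161] F [0.93 0.06 0.76] open 0.0002 toolshift mm [187.7 -98.9  35.4]
```

Emit:
drive_tool([
  [[0.031,-0.0165,0],0],
  [[0.031,-0.0165,0],0],
  [[0.031,-0.0165,0],0],
  [[0.031,-0.0165,0],0],
  [[0.031,-0.0165,0],0],
  [[0.031,-0.0165,0],0],
  [[0,0,0.01],0],
  [[0,0,0.01],0],
  [[0,0,0],0],
  [[0,0,0],0],
])

```text
t: 4.15
tool_pos: [0.6285, -0.076, 0.1643]
tool_rot: [-3.086, -0.585, 0.003]
contact_force: [0.5, 0.9, 0.6]
opening: 0.0002
grip_force: 0.0
```

Run:
```python
from h import *
plan([.6071,-.0862,.0809],.028,0)
```

```text
t 4.15 tip [ 0.6283 -0.0759  0.0917] F [0.49 0.88 0.65] open 0.0002 toolshift mm [ 4.5  1.8 10.8]
```

Emit:
drive_tool([
  [[0.0045,0.002,0.004],0],
  [[0,0,0.004],0],
  [[0,0,0.001],0],
  [[0,0,0],0],
  [[0,0,0],0],
])

```text
t: 4.65
tool_pos: [0.6345, -0.0755, 0.1565]
tool_rot: [3.086, 0.587, 0.0]
contact_force: [1.4, 0.3, -0.2]
opening: -0.0002
grip_force: 0.0
```

Emit:
drive_tool([
  [[0,0,0.001],0],
  [[0,0,0],0],
])

```text
t: 4.85
tool_pos: [0.6344, -0.0754, 0.1554]
tool_rot: [3.086, 0.587, 0.0]
contact_force: [-0.4, -0.1, -0.1]
opening: -0.0002
grip_force: 0.0
```

Emit:
drive_tool([
  [[0,0,0.001],0],
  [[0,0,0],0],
])

```text
t: 5.05
tool_pos: [0.6344, -0.0753, 0.1543]
tool_rot: [-3.086, -0.587, 0.0]
contact_force: [-0.7, 0.1, -0.7]
opening: 0.0001
grip_force: 0.0
```

Emit:
drive_tool([
  [[0,0,0.001],0],
  [[0,0,0],0],
])

```text
t: 5.25
tool_pos: [0.6344, -0.0754, 0.1533]
tool_rot: [-3.086, -0.587, 0.0]
contact_force: [-0.2, -0.1, -0.3]
opening: 0.0001
grip_force: 0.0
```

Emit:
drive_tool([
  [[0,0,0.001],0],
  [[0,0,0],0],
])

```text
t: 5.45
tool_pos: [0.6344, -0.0754, 0.1523]
tool_rot: [-3.086, -0.587, 0.0]
contact_force: [0.2, -0.1, 0.8]
opening: -0.0
grip_force: 0.1
```

Emit:
drive_tool([
  [[0,0,0.001],0],
  [[0,0,0],0],
])

```text
t: 5.65
tool_pos: [0.6344, -0.0754, 0.1513]
tool_rot: [-3.086, -0.587, 0.0]
contact_force: [-0.2, -0.4, 1.2]
opening: -0.0004
grip_force: 0.2
```

Emit:
drive_tool([
  [[0,0,0.001],0],
  [[0,0,0],0],
])

```text
t: 5.85
tool_pos: [0.6345, -0.0754, 0.1503]
tool_rot: [3.086, 0.587, 0.0]
contact_force: [0.7, 0.3, -0.3]
opening: 0.0002
grip_force: 0.2
```

Tip z is 0.0777, about 3 mm below the expected top, with almost no force. Either the cap is rocking or the tip missed it, so I look.

Run:
```python
from h import *
from station import ctrl,vision
F=[]
S=vision.get_image("side")["image"];W=vision.get_image("wrist")["image"];Z=vision.get_image("scene")["image"]
plan([.6071,-.0862,.0809],.028,0)
r=lambda a:cv2.resize(a,(400,300),interpolation=2)
cv2.imwrite("pics/c2.png",np.vstack([np.hstack([r(S[140:260,240:400]),r(cv2.imread("pics/side0.png")[140:260,240:400])]),np.hstack([r(W[140:440,120:520]),r(Z[180:300,180:340])])]))
```

```text
t 6.0 tip [ 0.6345 -0.0754  0.0778] F [ 0.81  0.61 -0.2 ] open 0.0001 toolshift mm [-1.4 -0.  -3.1]
```

View pics/c2.png

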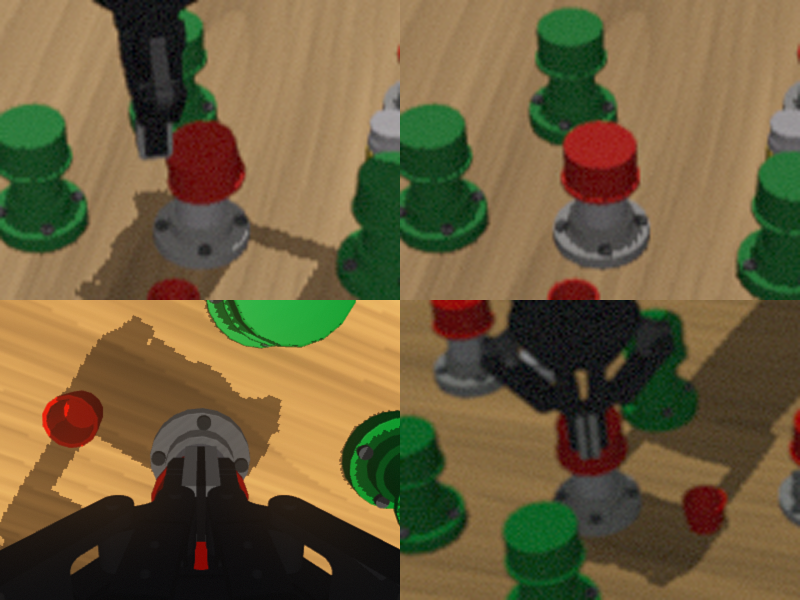

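Run:
```python
from h import *
from station import ctrl,vision
c=cam("side"); R=Ro.from_rotvec(ctrl.get_obs()["tool_rot"]).as_matrix(); cap=np.array([.6071,-.0862,.081])
S=vision.get_image("side")["image"]; cv2.imwrite("pics/side2.png",S)
def mask(i):
    h=cv2.cvtColor(i,cv2.COLOR_BGR2HSV);m=((h[...,0]<8)|(h[...,0]>172))&(h[...,1]>150)&(h[...,2]>50)
    m[:180]=m[240:]=0;m[:,:295]=m[:,350:]=0;return m
a=mask(cv2.imread("pics/side0.png"));b=mask(S)
for k in range(302,342,3):
    f=lambda m:(np.flatnonzero(m[:,k]).min(initial=999),np.flatnonzero(m[:,k]).max(initial=0)); print(k,f(a),f(b))
for ang in (0,.1,.2,.3,.4):
    Q=Ro.from_rotvec(R[:,1]*ang).as_matrix(); best=[]
    for s in (1,-1):
        Q=Ro.from_rotvec(R[:,1]*ang*s).as_matrix()
        M=np.zeros((480,640),np.uint8);pts=proj(c,(CAP+[0,0,.045])@Q.T-[0,0,.045]+cap)
        cv2.fillConvexPoly(M,cv2.convexHull(np.round(pts).astype(np.int32)),1)
        best.append(round((M.astype(bool)&b).sum()/(M.astype(bool)|b).sum(),3))
    print(ang,best)
o=ctrl.get_obs();tp=np.array(o["tool_pos"])+R[:,2]*ctrl.finger_overhang
print("tip corner px",[np.round(proj(c,tp+R@[sx*.011,sy*.01,0])[0]).tolist() for sx in(1,-1) for sy in (1,-1)])
```

```text
302 (np.int64(999), np.int64(0)) (np.int64(999), np.int64(0))
305 (np.int64(197), np.int64(213)) (np.int64(999), np.int64(0))
308 (np.int64(193), np.int64(217)) (np.int64(203), np.int64(215))
311 (np.int64(190), np.int64(219)) (np.int64(192), np.int64(218))
314 (np.int64(189), np.int64(220)) (np.int64(190), np.int64(220))
317 (np.int64(189), np.int64(220)) (np.int64(190), np.int64(220))
320 (np.int64(189), np.int64(221)) (np.int64(189), np.int64(220))
323 (np.int64(189), np.int64(220)) (np.int64(189), np.int64(220))
326 (np.int64(189), np.int64(220)) (np.int64(189), np.int64(219))
329 (np.int64(191), np.int64(219)) (np.int64(190), np.int64(218))
332 (np.int64(193), np.int64(216)) (np.int64(193), np.int64(217))
335 (np.int64(207), np.int64(212)) (np.int64(204), np.int64(214))
338 (np.int64(999), np.int64(0)) (np.int64(999), np.int64(0))
341 (np.int64(999), np.int64(0)) (np.int64(999), np.int64(0))
0 [np.float64(0.775), np.float64(0.775)]
0.1 [np.float64(0.795), np.float64(0.708)]
0.2 [np.float64(0.799), np.float64(0.632)]
0.3 [np.float64(0.756), np.float64(0.547)]
0.4 [np.float64(0.688), np.float64(0.479)]
tip corner px [[293.0, 198.0], [295.0, 206.0], [307.0, 196.0], [309.0, 204.0]]
```

The tip overlaps the cap by about 7 mm and is already about 3 mm below its level top, so a tilt is likely. I press a little further to confirm.

Emit:
drive_tool([
  [[0,0,0.001],0],
  [[0,0,0.0005],0],
  [[0,0,0],0],
])

```text
t: 6.35
tool_pos: [0.6344, -0.0753, 0.1488]
tool_rot: [-3.086, -0.587, -0.0]
contact_force: [0.5, -0.3, 0.1]
opening: 0.0003
grip_force: 0.3
```

Emit:
drive_tool([
  [[0,0,0.001],0],
  [[0,0,0.0005],0],
  [[0,0,0],0],
])

```text
t: 6.65
tool_pos: [0.6344, -0.0753, 0.1473]
tool_rot: [-3.086, -0.587, 0.0]
contact_force: [0.3, 0.7, 2.1]
opening: 0.0001
grip_force: 0.4
```

Run:
```python
from h import *
from station import ctrl,vision
S=vision.get_image("side")["image"];plan([.6071,-.0862,.0809],.028,0)
S=np.clip(S[165:245,265:365]*1.8,0,255).astype(np.uint8)
cv2.imwrite("pics/c3.png",cv2.resize(S,(700,560),interpolation=2))
```

```text
t 6.7 tip [ 0.6344 -0.0753  0.0748] F [-0.43  0.47  0.63] open -0.0002 toolshift mm [-1.4  0.1 -6.1]
```

View pics/c3.png

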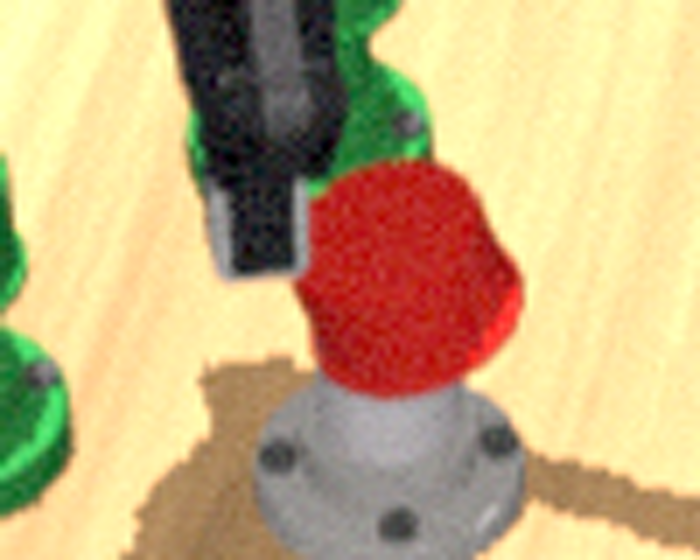

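Cap 2 is clearly tilted: it leans toward the tip, with its lip at crop (510,310) raised on the far side, under about 1 N. Cap 2 is the loose one. I lift off, then move over its centre.

Emit:
drive_tool([
  [[0,0,-0.006],0],
  [[0,0,-0.012],0],
  [[0,0,-0.01],0],
  [[-0.015,0,0],0],
  [[-0.0145,0,0],0],
  [[0,0,0],0],
  [[0,0,0],0],
  [[0,0,0],0],
])

```text
t: 7.5
tool_pos: [0.6076, -0.0861, 0.176]
tool_rot: [3.086, 0.587, 0.002]
contact_force: [-0.3, -0.2, -0.1]
opening: 0.0003
grip_force: 0.0
```

Run:
```python
from h import *
from station import ctrl,vision
C={n:cam(n) for n in("side",)};S=vision.get_image("side")["image"]
B=redbox(S,(322,212)); print(B, bb(proj(C["side"],CAP+[.6071,-.0862,.0809])).round(1)); print(redbox(cv2.imread("pics/side0.png"),(322,212)))
plan([.6071,-.0862,.0809],0,0)
```

```text
[304.5 188.5 335.5 221.5] [303.  188.2 335.3 222.3]
[303.5 187.5 335.5 221.5]
t 7.55 tip [ 0.6077 -0.0861  0.1032] F [ 0.01 -0.03 -0.33] open 0.0 toolshift mm [-0.6 -0.1 22.3]
```

The cap sprang back level, and the tip is centred to within 1 mm. I descend and press.

Emit:
drive_tool([
  [[0,0,0.008],0],
  [[0,0,0.007],0],
  [[0,0,0.004],0],
  [[0,0,0],0],
  [[0,0,0],0],
  [[0,0,0.001],0],
  [[0,0,0.001],0],
  [[0,0,0.001],0],
  [[0,0,0],0],
])

```text
t: 8.45
tool_pos: [0.6072, -0.0863, 0.1538]
tool_rot: [3.086, 0.587, 0.001]
contact_force: [-0.5, 0.6, 1.5]
opening: -0.0
grip_force: 0.9
```

Emit:
drive_tool([
  [[0,0,0.001],0],
  [[0,0,0.001],0],
  [[0,0,0],0],
])

```text
t: 8.75
tool_pos: [0.6073, -0.0863, 0.1527]
tool_rot: [3.086, 0.587, 0.001]
contact_force: [-2.1, 0.7, 6.5]
opening: 0.0002
grip_force: 3.0
```

Emit:
drive_tool([
  [[0,0,0.001],0],
  [[0,0,0.001],0],
  [[0,0,0.001],0],
  [[0,0,0],0],
])

```text
t: 9.15
tool_pos: [0.6073, -0.0863, 0.1498]
tool_rot: [3.086, 0.587, 0.001]
contact_force: [-2.5, 1.0, 6.1]
opening: 0.0
grip_force: 3.1
```

Emit:
drive_tool([
  [[0,0,0.001],0],
  [[0,0,0.001],0],
  [[0,0,0],0],
])

```text
t: 9.45
tool_pos: [0.6073, -0.0863, 0.1477]
tool_rot: [3.086, 0.587, 0.001]
contact_force: [-2.5, 0.3, 5.8]
opening: 0.0001
grip_force: 3.1
```

It slides at about 6 N, and the tip is at 0.0751. The stop should be near 0.073.

Emit:
drive_tool([
  [[0,0,0.001],0],
  [[0,0,0.001],0],
  [[0,0,0],0],
])

```text
t: 9.75
tool_pos: [0.6073, -0.0863, 0.1457]
tool_rot: [3.086, 0.587, 0.001]
contact_force: [-3.2, 1.2, 6.5]
opening: -0.0002
grip_force: 3.1
```

Emit:
drive_tool([
  [[0,0,0.001],0],
  [[0,0,0],0],
])

```text
t: 9.95
tool_pos: [0.6073, -0.0863, 0.1448]
tool_rot: [3.086, 0.587, 0.001]
contact_force: [-2.7, 1.0, 6.3]
opening: -0.0003
grip_force: 3.2
```

Emit:
drive_tool([
  [[0,0,0.001],0],
  [[0,0,0],0],
])

```text
t: 10.15
tool_pos: [0.6073, -0.0863, 0.1438]
tool_rot: [3.086, 0.587, 0.001]
contact_force: [-3.3, 0.3, 6.2]
opening: -0.0001
grip_force: 3.2
```

Emit:
drive_tool([
  [[0,0,0.0005],0],
  [[0,0,0],0],
])

```text
t: 10.35
tool_pos: [0.6073, -0.0863, 0.1433]
tool_rot: [3.086, 0.587, 0.001]
contact_force: [-2.3, 1.2, 6.9]
opening: -0.0001
grip_force: 3.4
```

Emit:
drive_tool([
  [[0,0,0.001],0],
  [[0,0,0],0],
])

```text
t: 10.55
tool_pos: [0.6073, -0.0863, 0.1423]
tool_rot: [3.086, 0.587, 0.001]
contact_force: [-2.2, 1.0, 7.3]
opening: -0.0005
grip_force: 3.2
```

Emit:
drive_tool([
  [[0,0,0.0005],0],
  [[0,0,0],0],
])

```text
t: 10.75
tool_pos: [0.6073, -0.0863, 0.1418]
tool_rot: [3.086, 0.587, 0.001]
contact_force: [-3.2, 0.6, 6.9]
opening: 0.0001
grip_force: 3.4
```

The tip reads 0.0692, which is more travel than the expected 8 mm. I check for tilt before going on.

Run:
```python
from h import *
from station import ctrl,vision
S=vision.get_image("side")["image"];Z=vision.get_image("scene")["image"];plan([.6071,-.0862,.0809],0,0);print(ctrl.finger_overhang)
c=cam("side");z=cam("scene")
print(redbox(S,(321,215)),redbox(Z,(258,238)))
for k in (.081,.077,.073,.070): print(k,bb(proj(c,CAP+[.6071,-.0862,k])).round(1),bb(proj(z,CAP+[.6071,-.0862,k])).round(1))
r=lambda a:cv2.resize(np.clip(a*1.8,0,255).astype(np.uint8),(400,400),interpolation=2)
cv2.imwrite("pics/c4.png",np.hstack([r(S[170:250,280:360]),r(Z[190:290,206:306])]))
```

```text
t 10.85 tip [ 0.6073 -0.0863  0.0692] F [-2.63 -0.38  6.89] open -0.0004 toolshift mm [ -0.2  -0.2 -11.7]
0.0726
[304.5 196.5 335.5 226.5] [242.5 227.5 270.5 254.5]
0.081 [303.  188.2 335.3 222.3] [240.6 219.4 270.3 250.1]
0.077 [303.1 190.1 335.2 224.1] [240.8 221.2 270.5 251.8]
0.073 [303.2 192.  335.2 226. ] [241.1 222.9 270.6 253.5]
0.07 [303.2 193.4 335.2 227.3] [241.3 224.2 270.8 254.7]
```

View pics/c4.png

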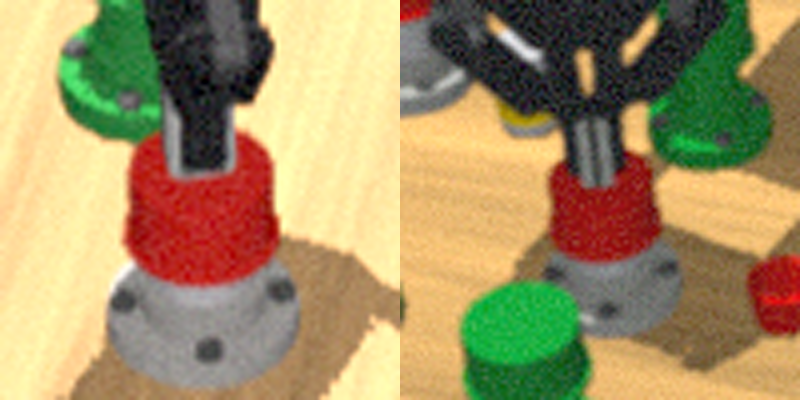

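The cap is level, with the tip centred on it, and it has come down about 8–11 mm in the images. The force still shows sliding only, so I continue in small steps until it hits the hard stop.

Emit:
drive_tool([
  [[0,0,0.0007],0],
  [[0,0,0],0],
])

```text
t: 11.05
tool_pos: [0.6073, -0.0863, 0.1411]
tool_rot: [3.086, 0.587, 0.0]
contact_force: [-2.6, 0.8, 7.3]
opening: 0.0003
grip_force: 3.3
```

Emit:
drive_tool([
  [[0,0,0.0007],0],
  [[0,0,0],0],
])

```text
t: 11.25
tool_pos: [0.6073, -0.0863, 0.1404]
tool_rot: [3.086, 0.587, 0.001]
contact_force: [-3.1, 0.1, 6.0]
opening: -0.0002
grip_force: 3.3
```

Emit:
drive_tool([
  [[0,0,0.001],0],
  [[0,0,0],0],
])

```text
t: 11.45
tool_pos: [0.6073, -0.0863, 0.1394]
tool_rot: [3.086, 0.587, 0.001]
contact_force: [-2.8, -0.0, 7.1]
opening: 0.0003
grip_force: 3.2
```

Emit:
drive_tool([
  [[0,0,0.0007],0],
  [[0,0,0],0],
])

```text
t: 11.65
tool_pos: [0.6073, -0.0863, 0.1387]
tool_rot: [3.086, 0.587, 0.0]
contact_force: [-3.2, 0.5, 7.1]
opening: 0.0002
grip_force: 3.3
```

Run:
```python
from h import *
from station import ctrl,vision
c=cam("side");z=cam("scene")
def low(i,x0,x1,y0,y1):   # subpixel red lower edge, mean over columns, from R-G difference
    a=i.astype(float); out=[]
    for x in range(x0,x1):
        d=(a[y0:y1,x,2]-a[y0:y1,x,1])/np.maximum(a[y0:y1,x].sum(-1),1); out.append(y0+np.clip(d/.75,0,1).sum())
    return np.mean(out)
I={n:[cv2.imread(f"pics/{n}0.png"),vision.get_image(n)["image"]] for n in("side","scene")}
print("side",[low(i,314,327,208,236).round(2) for i in I["side"]],"scene",[low(i,250,263,240,262).round(2) for i in I["scene"]])
for n,C in(("side",c),("scene",z)): print(n,[proj(C,[.6071,-.0862,k])[0,1].round(2) for k in(.05,.04)])
plan([.6071,-.0862,.0809],0,0); print(np.round(ctrl.get_obs()["q"],4), np.round(ctrl.get_obs()["effort"],2))
```

```text
side [np.float64(219.36), np.float64(224.45)] scene [np.float64(248.66), np.float64(254.07)]
side [np.float64(212.01), np.float64(216.57)]
scene [np.float64(240.98), np.float64(245.19)]
t 11.75 tip [ 0.6073 -0.0863  0.0661] F [-1.65  1.5   6.84] open -0.0002 toolshift mm [ -0.2  -0.2 -14.8]
[-2.6230e-01  1.7940e-01  1.7655e+00 -1.0000e-04  1.1963e+00  9.3250e-01] [ -0.1  -37.34 -31.25   0.05  -0.85   0.  ]
```

Emit:
drive_tool([
  [[0,0,0.001],0],
  [[0,0,0.001],0],
  [[0,0,0],0],
])

```text
t: 12.05
tool_pos: [0.6073, -0.0863, 0.1366]
tool_rot: [3.086, 0.587, 0.001]
contact_force: [-1.9, 0.3, 7.1]
opening: 0.0002
grip_force: 3.1
```

Run:
```python
from h import *
from station import ctrl,vision
c=cam("side");o=ctrl.get_obs();R=Ro.from_rotvec(o["tool_rot"]).as_matrix()
S=vision.get_image("side")["image"];Z=vision.get_image("scene")["image"]
tp=np.array(o["tool_pos"])+R[:,2]*ctrl.finger_overhang;plan([.6071,-.0862,.0809],0,0)
def draw(I,C,x0,y0,k=5,w=80):
    a=cv2.resize(np.clip(I[y0:y0+w,x0:x0+w]*1.8,0,255).astype(np.uint8),(w*k,w*k),interpolation=2)
    for P,col in((tp+ring(.024,0),(255,255,0)),([.6071,-.0862,.073]+ring(.024,0),(255,255,255)),(tp+ring(.0265,-.03),(255,255,0)),([.6071,-.0862,.073]+ring(.0265,-.03),(255,255,255)),(tp+np.array([[.011,.01,0],[.011,-.01,0],[-.011,-.01,0],[-.011,.01,0]])@R.T,(255,0,0))):
        cv2.polylines(a,[np.round((proj(C,P)-[x0,y0]+.5)*k).astype(np.int32)],True,col,1)
    return a
cv2.imwrite("pics/c5.png",np.hstack([draw(S,c,280,170),draw(Z,cam("scene"),216,200)]))
```

```text
t 12.15 tip [ 0.6073 -0.0863  0.064 ] F [-2.71  0.77  6.05] open -0.0 toolshift mm [ -0.2  -0.2 -16.9]
```

View pics/c5.png

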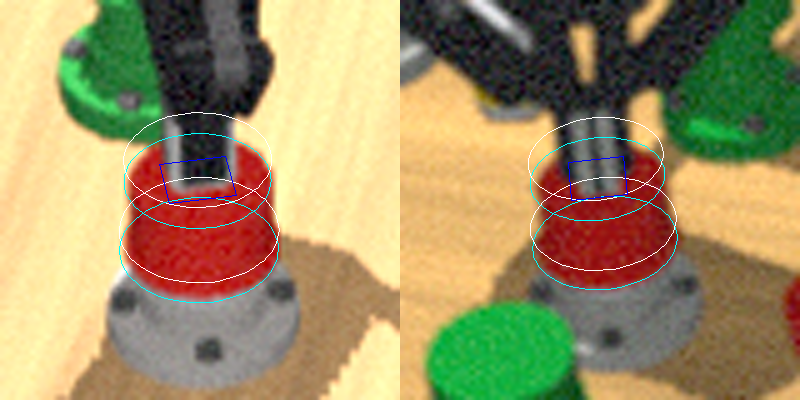

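The overlay shows the cap level and really at tip height (cyan ring), and still sliding. It has gone further than described, so I keep pressing gently to the actual stop.

Emit:
drive_tool([
  [[0,0,0.001],0],
  [[0,0,0.001],0],
  [[0,0,0],0],
])

```text
t: 12.45
tool_pos: [0.6074, -0.0863, 0.1358]
tool_rot: [3.086, 0.587, -0.0]
contact_force: [-6.7, 0.4, 12.3]
opening: -0.0002
grip_force: 6.1
```

Emit:
drive_tool([
  [[0,0,0.001],0],
  [[0,0,0.0005],0],
  [[0,0,0],0],
])

```text
t: 12.75
tool_pos: [0.6074, -0.0863, 0.1358]
tool_rot: [3.086, 0.587, -0.001]
contact_force: [-10.1, 2.3, 19.6]
opening: -0.0
grip_force: 9.7
```

Hard stop reached: tip z holds at 0.0632 while force rises. I ease the push back to about 12 N and check that it holds.

Emit:
drive_tool([
  [[0,0,-0.0008],0],
  [[0,0,0],0],
  [[0,0,0],0],
  [[0,0,0],0],
  [[0,0,0],0],
  [[0,0,0],0],
])

```text
t: 13.35
tool_pos: [0.6074, -0.0863, 0.1358]
tool_rot: [3.086, 0.587, -0.0]
contact_force: [-8.6, 2.5, 16.2]
opening: -0.0003
grip_force: 7.8
```

Emit:
drive_tool([
  [[0,0,0],0],
  [[0,0,0],0],
  [[0,0,0],0],
  [[0,0,0],0],
  [[0,0,0],0],
])

```text
t: 13.85
tool_pos: [0.6074, -0.0863, 0.1358]
tool_rot: [3.086, 0.587, -0.0]
contact_force: [-7.1, 1.9, 15.7]
opening: 0.0001
grip_force: 7.8
```

The push is steady at about 16 N against the stop, with the tip centred on the cap. I'm handing in.

```bash
python3 -c "
from station import ctrl
print(ctrl.finish_job())"
```

```text
the job is handed in; nothing more can be done
None
```

The loose cap was the second one I tried, at about (0.607, -0.086): it rocked, so I pressed it in the middle to a hard stop and handed in with about 16 N still on it, though it slid about 17 mm by tip height, not the stated 8 mm; the first cap I tried was home, the other two went untested, and nothing else was touched.

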